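# Lever up the parts-bin flap and hold it open at 40 degrees

### The arm

A 7-joint arm with a two-finger parallel gripper is mounted at the origin on the work surface. World frame = base frame: x ahead of the robot, y to its left, z up, the work surface at z = 0. Lengths are in mm, angles in rad, forces in N, time in s.
With the tool pointing down it reaches from about 425 to 950 mm from the base axis. Payload 4.7 kg.
Tool frame: the origin (TCP) lies at the very end of the fingers, on their centre line; the grasp point (between the pads) lies behind it (bot.hold_point_z is the z of the grasp point in the tool frame, in mm); z points along the fingers, y is the direction in which the jaws open and shut (so a half turn about z gives the same grasp; the last joint's range is limited). The gripper opens to 85 mm and grips with 20 to 120 N. Pads are 22 mm wide; open, the fingers measure 114 mm over their backs; the gripper's body (76 mm by 85 mm) begins 54 mm behind the grasp point. The pads swing forward as they close: fully open they stand 13 mm farther back than shut.
Start: joints at [1.166, 0.469, -0.049, 1.532, 0.024, 1.141, -0.082], TCP at [247.783, -627.895, 231.335] pointing down, gripper open.
Joint ranges: [-2.59, 2.59], [-0.33, 1.99], [-1.39, 1.29], [0.1, 2.45], [-1.04, 4.18], [0.21, 1.99], [-2.66, 2.66]. Speed limits (rad/s): [2.57, 2.57, 3.14, 3.14, 3.14, 3.14, 3.14].

### API

Orientations are given as a rotation vector (axis times angle).
In Python, from bench import bot gives the robot as it stands.
- The arm moves only by the shell command python3 -m pendant 'ROWS' [OPENING] [FORCE]. ROWS is JSON, a list that holds one entry, the list of rows, each a list of 4 numbers: the shift along the tool's x, y, z in cm, then the turn about the tool's z in degrees. In form: [[[x, y, z, roll], ...]]. A call has 1 to 12 rows; each row shifts and turns the pose as measured when the row begins, along the tool's axes as they then stand; what a row does not reach is not made up. A row lasts 1/10 s, in which the tool goes at most 50 mm and 8.59 degrees, less where a joint would pass 70% of its speed; a pose out of reach is approached as far as the arm can. A call with a gripper value outside its range is refused whole. OPENING is the finger opening in cm, from 0 to 8.54, set as the call begins (- or left out, the last holds). The fingers move at their own pace and stop on an object; FORCE is the grip in N (left out, the last holds). Time passes only in rows, so rows that do not move let the fingers close. It gives the time, the measured TCP pose, the force and the opening at its end, in the units of the state.
- bot.sense(): the state, without advancing time (a new reading comes with each control period).
- bot.camera(name): name is "scene" or "top" or "wrist"; returns the picture (384x512x3 uint8, blue, green, red); there is no depth.
- bot.get_calibration(name): a dict with "fx", "fy", "cx", "cy" (pixels), "origin" and "rotation" of the camera in the world; the wrist camera has in their place "hand_eye" (4x4, takes a point from camera to tool coordinates, whose origin is the TCP and whose axes are the flange's). Camera axes: x right, y down, z forward; pixel columns grow to the right and rows downward; lengths in mm; the calibration is good to about 2 mm. A picture is of the moment at which its call begins: read the wrist's pose just before it. get_calibration takes no time and is no camera call.
- bot.job_done(): hands the job in, once; it reports no verdict.
The state is a dict: "t": time; "joints": joint angles; "joint_vel": joint speeds; "effort": joint torques, N m; "tool_pos": TCP position; "orientation": TCP orientation; "wrist_force": force on the tool from outside, world axes, zero at the start; "torque": the same for the moment, N m; "gripper_width": finger opening in mm.
Only numpy, scipy, OpenCV 4.12 (cv2) and the standard library are available. Lean on these libraries where they do the work, as an engineer would, in place of code of your own. Each camera call takes 0.05 s, during which the arm holds its last target.

### The job

The lid stay of the parts bin is being renewed: pick up the pry bar, put its blade through the pry slot under the front edge of the flush steel flap, lever the flap up and hold it open at 40 degrees so that the new stay can be clipped on. Finish while still holding it there, the flap resting on the bar and the bar carried by the gripper alone, clear of the bench and the ash block. Keep the gripper and arm off the flap, and leave the padlock, the keypad bezel, the door hinge and the lid stay where they lie.

Things in the scene. Friction and masses are not known exactly. Their poses are not given: they have to be found in the camera images.
- block: fixed laminated-ash bench block, 230 (x) x 330 (y) x 64 mm high, a steel-lined parts bin recessed in it under the flap; origin at the centre of its underside, x from its front (facing the robot) to its back, z up. The pry slot is an open-topped channel through its 35 mm wide front rim, 60 mm wide, centred on y = 0, 18 mm deep, running along x from the front face to the bin
- slot (a point): middle of the pry slot's opening in the block's front face (115 mm in front of the block's centre), 55 mm above the bench; block axes, x points into the slot. The slot's floor is 46 mm, its brim 64 mm above the bench
- flap (a joint): angle of the flap, a 150 (x) x 200 (y) x 3 mm steel plate, about 0.32 kg, hinged along its back edge: 0 = shut, flush with the block's top; grows as the front edge rises; 1.4 = stop; 40 degrees = 0.698 rad. Gravity and a light closing spring always push it shut; lifting it near the front edge takes about 2 to 3.5 N
- flap_hinge (a point): middle of the hinge axis, at the block's top face, 72 mm behind the block's centre; its y is the hinge axis; it turns with the flap (pitch = flap angle, x in the plate from front to back, z out of its upper face)
- flap_edge (a point): middle of the flap's front edge, on its underside: 152 mm in front of the hinge axis, 3 mm below the plate's upper face. When shut it is 35 mm behind the block's front face, 15 mm above the slot's floor; that floor ends 12 mm behind the edge, where the 50 mm deep bin begins
- bar: loose pry bar, 246 mm, 0.22 kg, blade along +x, z up; origin at the underside of the handle's front end. Handle: black rubber, red rings, 22 wide (y) x 24 mm high, x = -130 to 0, steel cap behind. Straight steel shank 14 wide, 7 thick to x = 66, then a flat blade 26 wide, 4 thick, its last 18 mm two prongs 3 thick, ending at x = 110; 12 mm above the handle's underside. Balances at x = -25
- bar_grip (a point): point to grip: in the middle of the handle's section, 30 mm behind its front end, bar axes; grip it across y (22 mm)
- bar_tip (a point): middle of the blade's tip, 110 mm in front of the bar's origin and 140 mm in front of bar_grip, bar axes
- bar_butt (a point): middle of the steel cap at the handle's end (18 mm across), 136 mm behind the bar's origin, bar axes
- padlock: bystander: brass padlock, 67 x 40 x 18 mm, lying on the block's top beside the flap on the block's +y side; origin at its underside
- bezel: bystander: navy plastic keypad bezel with grey keys, 130 x 85 x 14 mm, on the bench beside the block; origin at its underside
- doorhinge: bystander: chrome door hinge lying open, 80 x 100 x 13 mm, on the bench beside the block; origin at its underside
- stay: bystander: the new lid stay, a small black and chrome gas strut 126 mm long, 14 mm high, on the bench; origin at its underside

How it is judged:
By the outcome, as a careful person would: the job done as asked, in the order asked, and still so for the second after the job is handed in, while the arm keeps its last pose, push and grip.
It also fails if it takes over 48 s, if anything falls off the work surface, if the arm or the gripper's body presses on something with over 40 N, if the wrist force passes 120 N, or if a joint passes its speed limit or range.

## Working session

There is one attempt and no reset: what is moved stays moved. The work goes in short steps, Python scripts to look and compute and a shell command to move; the robot and the scene stay as the last step left them, time stands still between calls to the robot, and variables do not carry over. Pictures are saved under pics/ and viewed, and the job is handed in when it is done.

```bash
ls -la; mkdir -p pics; python3 - <<'E'
from bench import bot
import cv2
print(bot.sense()); print(bot.hold_point_z)
for n in ("scene","top","wrist"):
    print(n,bot.get_calibration(n))
for n in ("scene","top"):
    cv2.imwrite(f"pics/{n}0.png",bot.camera(n))
E
```

```text
total 12
drwxr-xr-x  3 agent agent 4096 Dec  6 18:52 .
drwxr-xr-x 23 root  root  4096 Dec  6 18:52 ..
drwxr-xr-x  2 agent agent 4096 Dec  6 18:52 pics
{'t': 0.0, 'joints': array([ 1.1660963 ,  0.46944591, -0.04853914,  1.53370576,  0.02413506,
        1.14102367, -0.08231751]), 'joint_vel': array([-1.04286683e-03, -3.37586896e-04, -1.15200892e-03, -8.45486943e-05,
       -5.92393375e-04,  5.83596207e-04, -3.23592279e-04]), 'effort': array([-3.70434827e-04, -5.10315049e+01, -4.69416752e-02, -2.37716299e+01,
        1.06528497e-02,  7.50644744e-03,  1.52127672e-05]), 'tool_pos': array([ 247.48596191, -627.35204385,  230.25325446]), 'orientation': array([-3.08440397e+00, -5.86444799e-01,  7.87928858e-04]), 'wrist_force': array([ 0.17150354,  0.82475886, -0.66617147]), 'torque': array([-0.00767189, -0.03689112,  0.01116406]), 'gripper_width': 85.32642939303413}
-18.700000000000003
scene {'fx': 374.8048194337908, 'fy': 374.8048194337908, 'cx': 253.06264240994156, 'cy': 186.17097217667487, 'origin': array([1040.65132762,  746.23736054,  690.96689357]), 'rotation': array([-0.72728023, -2.44823744,  1.30171374])}
top {'fx': 357.5184787331193, 'fy': 357.5184787331193, 'cx': 251.73555954182237, 'cy': 193.8099889660201, 'origin': array([ 315.68564544,   11.94138057, 1062.76222502]), 'rotation': array([-2.1450401 ,  2.05595092, -0.24188056])}
wrist {'fx': 296.2579775430361, 'fy': 296.2579775430361, 'cx': 252.67210528710063, 'cy': 188.0135381598171, 'hand_eye': array([[-1.67295895e-04, -9.59474247e-01, -2.81796276e-01,
         7.04375980e+01],
       [ 9.99999887e-01, -2.85808536e-04,  3.79458719e-04,
         1.00383329e+00],
       [-4.44620650e-04, -2.81796180e-01,  9.59474187e-01,
        -1.44132416e+02],
       [ 0.00000000e+00,  0.00000000e+00,  0.00000000e+00,
         1.00000000e+00]])}
```

View pics/scene0.png

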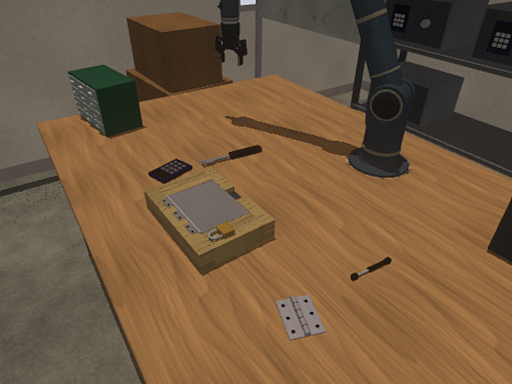

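View pics/top0.png

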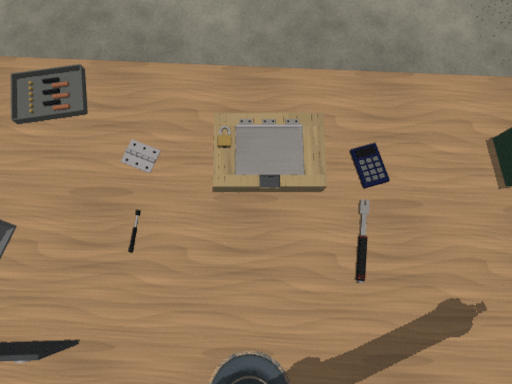

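The top view shows the block with its corners near (213,190), (325,190), (325,113) and (218,113), and the slot near (269,181). The bar's handle runs about (362,237)–(361,281), with the blade tip near (364,200). Next I'll enlarge the crops and measure.

```bash
cat > h.py <<'E'
import numpy as np, cv2
from bench import bot
from scipy.spatial.transform import Rotation as R
def cam(n):
    c=bot.get_calibration(n); return c
def ray(n,uv,s=None):
    c=cam(n)
    d=np.array([(uv[0]-c['cx'])/c['fx'],(uv[1]-c['cy'])/c['fy'],1.])
    if n=='wrist':
        H=c['hand_eye']; Rt=R.from_rotvec(s['orientation']).as_matrix()
        return Rt@H[:3,3]+s['tool_pos'], Rt@(H[:3,:3]@d)
    return np.array(c['origin']), R.from_rotvec(c['rotation']).as_matrix()@d
def onplane(n,uv,z,s=None):
    o,d=ray(n,uv,s); return o+d*(z-o[2])/d[2]
def proj(n,p,s=None):
    c=cam(n)
    if n=='wrist':
        H=c['hand_eye']; Rt=R.from_rotvec(s['orientation']).as_matrix()
        q=Rt.T@(np.asarray(p)-s['tool_pos']); q=H[:3,:3].T@(q-H[:3,3])
    else: q=R.from_rotvec(c['rotation']).as_matrix().T@(np.asarray(p)-c['origin'])
    return np.array([c['fx']*q[0]/q[2]+c['cx'],c['fy']*q[1]/q[2]+c['cy']])
def crop(img,x0,x1,y0,y1,k,fn):
    cv2.imwrite(fn,cv2.resize(img[y0:y1,x0:x1],None,fx=k,fy=k,interpolation=cv2.INTER_CUBIC))
E
python3 - <<'E'
from h import *
t=cv2.imread('pics/top0.png')
crop(t,200,400,100,290,3,'pics/top0c.png')
for uv in [(213,190),(325,190),(325,113),(218,113),(269,188)]: print(uv,onplane('top',uv,64).round(1))
for uv,z in [((364,200),14),((361,281),12),((362,237),24)]: print(uv,onplane('top',uv,z).round(1))
print(R.from_rotvec(bot.sense()['orientation']).as_matrix().round(3))
E
```

```text
(213, 190) [554.1 127.5  64. ]
(325, 190) [ 568.  -194.4   64. ]
(325, 113) [ 808.5 -195.5   64. ]
(218, 113) [794.  128.3  64. ]
(269, 188) [567.  -33.1  64. ]
(364, 200) [ 554.8 -321.8   14. ]
(361, 281) [ 317.4 -306.9   12. ]
(362, 237) [ 442.  -309.6   24. ]
[[ 0.93   0.367 -0.001]
 [ 0.367 -0.93   0.002]
 [-0.    -0.002 -1.   ]]
```

View pics/top0c.png

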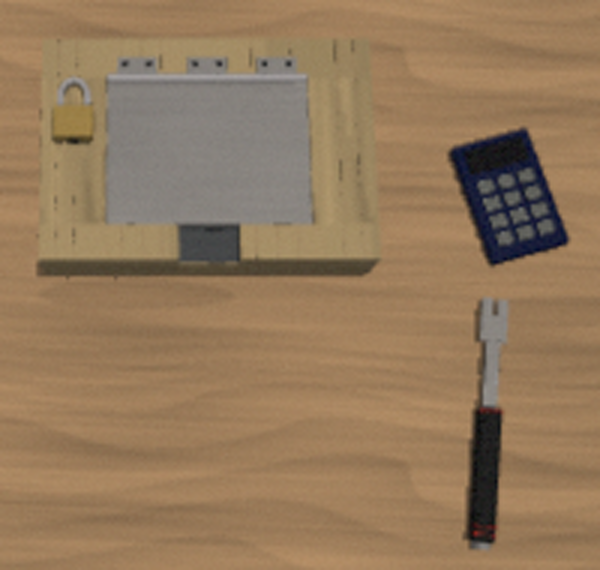

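```bash
cat >> h.py <<'E'
def full(c,k=3,x0=200,y0=100): return ((c[0]+.5)/k-.5+x0,(c[1]+.5)/k-.5+y0)
E
python3 - <<'E'
from h import *
P={k:onplane('top',full(c),z) for k,c,z in [('FL',(38,262),64),('FR',(379,260),64),('BR',(372,40),64),('BL',(42,40),64),('sFl',(180,262),64),('sFr',(240,262),64),('fFL',(107,223),64),('fFR',(313,222),64),('tip',(494,300),14),('hfront',(488,408),24),('butt',(479,547),12)]}
for k,v in P.items(): print(k,v.round(1))
d=lambda a,b:np.linalg.norm(P[a]-P[b]).round(1)
print('W',d('FL','FR'),d('BL','BR'),'L',d('FL','BL'),d('FR','BR'),'slot',d('sFl','sFr'),'bar',d('tip','butt'),d('tip','hfront'))
for a,b in [('FL','FR'),('BL','BR'),('fFL','fFR'),('BL','FL'),('BR','FR'),('tip','butt'),('tip','hfront')]:
    v=P[a]-P[b]; print(a,b,np.degrees(np.arctan2(v[1],v[0])).round(2))
t=cv2.imread('pics/top0.png'); hsv=cv2.cvtColor(t,cv2.COLOR_BGR2HSV)
m=(t.max(2)<60).astype(np.uint8); m[:225]=0;m[290:]=0;m[:,:345]=0;m[:,380:]=0
c=max(cv2.findContours(m,0,2)[0],key=cv2.contourArea); print(cv2.minAreaRect(c))
s=cv2.imread('pics/scene0.png')
crop(s,130,290,130,280,5,'pics/scene0c.png')
E
```

```text
FL [562.9 130.   64. ]
FR [ 579.1 -197.3   64. ]
BR [ 808.3 -191.4   64. ]
BL [793.5 141.4  64. ]
sFl [568.8  -6.1  64. ]
sFr [571.3 -63.7  64. ]
fFL [604.7  65.9  64. ]
fFR [ 614.3 -133.5   64. ]
tip [ 555.8 -322.8   14. ]
hfront [ 445.9 -310.6   24. ]
butt [ 314.4 -302.    12. ]
W 327.7 333.2 L 230.8 229.3 slot 57.7 bar 242.3 111.0
FL FR 92.82
BL BR 92.55
fFL fFR 92.78
BL FL 2.82
BR FR 1.47
tip butt -4.92
tip hfront -6.33
((361.0199890136719, 258.1399841308594), (8.930673599243164, 43.98772430419922), 3.1798300743103027)
```

View pics/scene0c.png

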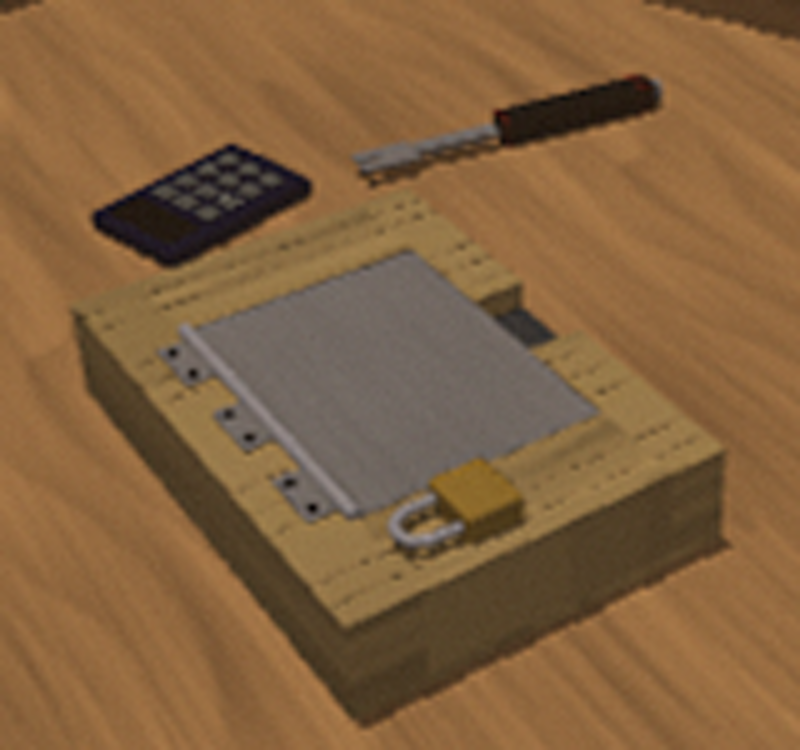

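```bash
python3 -m pendant '[[[0,0,0,8.5],[0,0,0,8.5],[0,0,0,8.5],[0,0,0,1.5]]]'
cat >> h.py <<'E'
def go(target,yawdeg):
    """what is left, in tool axes (cm) and roll (deg), to bring TCP to target with tool x at world yaw"""
    s=bot.sense(); M=R.from_rotvec(s['orientation']).as_matrix()
    yaw=np.degrees(np.arctan2(M[1,0],M[0,0]))
    print('t',round(s['t'],2),'tcp',s['tool_pos'].round(1),'yaw',yaw.round(2),'tilt',np.degrees(np.arccos(-M[2,2])).round(2),'F',s['wrist_force'].round(1),'w',round(s['gripper_width'],1))
    print('shift cm',(M.T@(np.array(target)-s['tool_pos'])/10).round(2),'roll',round(yaw-yawdeg,2))
E
python3 -c "
from h import *
go((416,-309.5,160),-5)"
```

```text
t: 0.5
tool_pos: [246.8, -626.1, 227.7]
orientation: [-3.131, 0.167, 0.004]
wrist_force: [-0.0, -0.0, 0.5]
gripper_width: 85.5
t 0.5 tcp [ 246.8 -626.1  227.7] yaw -6.09 tilt 0.38 F [-0.  -0.   0.5] w 85.5
shift cm [ 13.49 -33.24   6.93] roll -1.09
```

```bash
python3 -m pendant '[[[1.7,-4.1,0.8,-1],[1.7,-4.1,0.8,0],[1.7,-4.1,0.8,0],[1.7,-4.1,0.8,0],[1.7,-4.1,0.8,0],[1.7,-4.1,0.8,0],[1.7,-4.1,0.8,0],[1.6,-4.1,0.8,0],[0,0,0,0]]]'
python3 - <<'E'
from h import *
go((416,-309.5,160),-5)
s=bot.sense(); im=bot.camera('wrist'); cv2.imwrite('pics/w1.png',im); np.save('w1.npy',s,allow_pickle=True)
E
```

```text
t: 1.4
tool_pos: [412.0, -299.7, 159.5]
orientation: [-3.135, 0.11, 0.009]
wrist_force: [-0.8, 0.2, 0.3]
gripper_width: 85.2
t 1.4 tcp [ 412.  -299.7  159.5] yaw -4.02 tilt 0.42 F [-0.8  0.2  0.3] w 85.2
shift cm [ 0.47  0.95 -0.05] roll 0.98
```

View pics/w1.png

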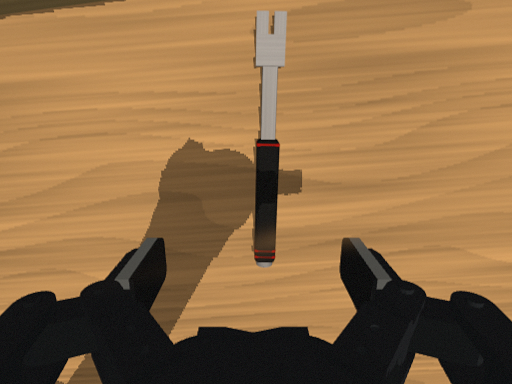

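The wrist view shows the bar clearly: tip mid (271,11), handle front (267,141), butt (264,265).

```bash
python3 - <<'E'
from h import *
s=np.load('w1.npy',allow_pickle=True).item(); im=cv2.imread('pics/w1.png')
# handle: dark pixels near bar; edges at several rows
for v in (150,170,190,210,225,240,250):
    r=im[v,235:300].max(1).astype(int); print(v,[235+i for i in range(65) if r[i]<75][:1],[235+i for i in range(65) if r[i]<75][-1:])
pts={}
for k,uv,z in [('tip',(271,11),14),('blade',(268.5,66),14),('hfront',(266.7,141),24),('hback',(264.5,258),24),('butt',(264,266),12)]:
    pts[k]=onplane('wrist',uv,z,s); print(k,pts[k].round(1))
for a,b in [('tip','butt'),('tip','hfront'),('hfront','hback')]:
    d=pts[a]-pts[b]; print(a,b,np.linalg.norm(d).round(1),np.degrees(np.arctan2(d[1],d[0])).round(2))
E
```

```text
150 [256] [278]
170 [256] [278]
190 [255] [277]
210 [255] [276]
225 [255] [275]
240 [255] [269]
250 [] []
tip [ 555.3 -326.5   14. ]
blade [ 511.3 -321.9   14. ]
hfront [ 445.1 -316.1   24. ]
hback [ 322.  -306.8   24. ]
butt [ 305.1 -305.6   12. ]
tip butt 251.0 -4.77
tip hfront 111.1 -5.39
hfront hback 123.5 -4.34
```

```bash
python3 -c "
from h import *
go((415.5,-313,70),-4.9)"
```

```text
t 1.45 tcp [ 410.8 -302.9  160. ] yaw -4.25 tilt 0.35 F [-0.  -0.4 -0.3] w 85.6
shift cm [0.59 0.99 9.  ] roll 0.65
```

```bash
python3 -m pendant '[[[0.3,0.5,2.2,0.6],[0.3,0.5,2.2,0],[0,0,2.2,0],[0,0,2.2,0],[0,0,0,0],[0,0,0,0]]]'
python3 - <<'E'
from h import *
go((415.5,-313,70),-4.9)
s=bot.sense(); im=bot.camera('wrist'); cv2.imwrite('pics/w2.png',im); np.save('w2.npy',s,allow_pickle=True)
E
```

```text
t: 2.05
tool_pos: [414.0, -322.5, 71.5]
orientation: [3.134, -0.133, -0.004]
wrist_force: [0.5, -0.3, 1.3]
gripper_width: 85.5
t 2.05 tcp [ 414.  -322.5   71.5] yaw -4.88 tilt 0.32 F [ 0.5 -0.3  1.3] w 85.5
shift cm [ 0.06 -0.96  0.14] roll 0.02
```

View pics/w2.png

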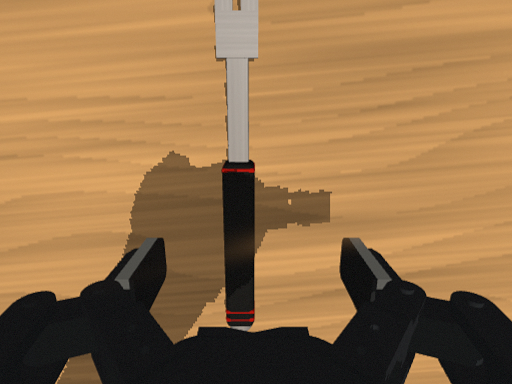

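```bash
python3 - <<'E'
from h import *
s=np.load('w2.npy',allow_pickle=True).item()
print(bot.sense()['tool_pos'], bot.sense()['joint_vel'].round(3))
pts={}
for k,uv,z in [('bl',(237,59),14),('hfront',(238.5,162),24),('hmid',(239.2,240),24),('hback',(240,324),24)]:
    pts[k]=onplane('wrist',uv,z,s); print(k,pts[k].round(1))
for a,b in [('bl','hback'),('bl','hfront'),('hfront','hback')]:
    d=pts[a]-pts[b]; print(a,b,np.linalg.norm(d).round(1),np.degrees(np.arctan2(d[1],d[0])).round(2))
u=np.array([np.cos(np.radians(-4.9)),np.sin(np.radians(-4.9)),0])
g=pts['hfront']-30*u; print(g); go((g[0],g[1],40),-4.9)
E
```

```text
[ 413.86439214 -322.52876359   71.58584787] [-0.006 -0.015 -0.004  0.    -0.003 -0.002 -0.007]
bl [ 510.6 -322.7   14. ]
hfront [ 447.1 -317.8   24. ]
hmid [ 390.9 -312.7   24. ]
hback [ 319.2 -306.2   24. ]
bl hback 192.4 -4.91
bl hfront 64.5 -4.45
hfront hback 128.4 -5.14
[ 417.17926969 -315.19179748   24.        ]
t 2.1 tcp [ 413.9 -322.5   71.6] yaw -4.89 tilt 0.33 F [ 0.5  0.4 -0.6] w 85.4
shift cm [ 0.28 -0.78  3.15] roll 0.01
```

```bash
python3 -m pendant '[[[0.3,-0.7,0,0],[0,0,1.7,0],[0,0,1.7,0],[0,0,1.2,0],[0,0,0,0],[0,0,0,0]]]'
python3 -c "
from h import *
go((417,-315,4),-4.9)"
```

```text
t: 2.7
tool_pos: [422.7, -317.6, 30.7]
orientation: [3.127, -0.132, 0.014]
wrist_force: [-0.5, 0.2, 0.3]
gripper_width: 85.6
t 2.7 tcp [ 422.7 -317.6   30.7] yaw -4.81 tilt 0.82 F [-0.5  0.2  0.3] w 85.6
shift cm [-0.62 -0.24  2.66] roll 0.09
```

```bash
python3 -m pendant '[[[-0.5,-0.2,0.8,0],[0,0,0.8,0],[0,0,0,0],[0,0,0,0]]]'
python3 -c "
from h import *
go((417,-315,4),-4.9)"
```

```text
t: 3.1
tool_pos: [418.5, -315.7, 15.0]
orientation: [3.126, -0.131, 0.018]
wrist_force: [-0.5, -0.4, -0.7]
gripper_width: 85.2
t 3.1 tcp [ 418.5 -315.7   15. ] yaw -4.81 tilt 0.98 F [-0.5 -0.4 -0.7] w 85.2
shift cm [-0.17 -0.07  1.1 ] roll 0.09
```

```bash
python3 -m pendant '[[[-0.1,0,0.6,0],[0,0,0.5,0],[0,0,0,0],[0,0,0,0]]]'
python3 -c "
from h import *
go((417,-315,4),-4.9)"
```

```text
t: 3.5
tool_pos: [417.7, -316.0, 3.1]
orientation: [3.126, -0.132, 0.018]
wrist_force: [0.0, 0.4, 1.3]
gripper_width: 85.5
t 3.5 tcp [ 417.7 -316.     3.1] yaw -4.82 tilt 1.0 F [0.  0.4 1.3] w 85.5
shift cm [-0.08 -0.09 -0.09] roll 0.08
```

```bash
python3 -m pendant '[[[0,0,0,0],[0,0,0,0],[0,0,0,0],[0,0,0,0]]]' 1.5 60
python3 -m pendant '[[[0,0,0,0],[0,0,0,0],[0,0,0,0],[0,0,0,0]]]' 1.0 120
python3 - <<'E'
from h import *
go((417,-315,4),-4.9)
s=bot.sense(); cv2.imwrite('pics/w3.png',bot.camera('wrist'))
E
```

```text
t: 3.9
tool_pos: [418.0, -316.2, 3.4]
orientation: [3.125, -0.132, 0.019]
wrist_force: [0.6, 0.0, 0.5]
gripper_width: 28.3
t: 4.3
tool_pos: [418.1, -315.9, 4.0]
orientation: [3.126, -0.132, 0.019]
wrist_force: [0.1, -0.5, 0.7]
gripper_width: 19.4
t 4.3 tcp [ 418.1 -315.9    4. ] yaw -4.82 tilt 1.03 F [ 0.1 -0.5  0.7] w 19.4
shift cm [-0.12 -0.08 -0.01] roll 0.08
```

View pics/w3.png

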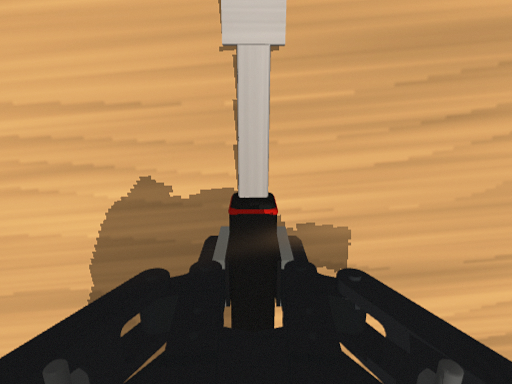

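```bash
python3 -m pendant '[[[0,0,-0.5,0],[0,0,-1,0],[0,0,-1.5,0],[0,0,-2,0],[0,0,-2,0],[0,0,-2,0],[0,0,-1.5,0],[0,0,0,0]]]'
python3 - <<'E'
from h import *
go((450,-40.7,105),2.7)
s=bot.sense(); cv2.imwrite('pics/w4.png',bot.camera('wrist'))
E
```

```text
t: 5.15
tool_pos: [414.9, -313.7, 114.9]
orientation: [3.127, -0.132, 0.015]
wrist_force: [0.8, -0.1, -2.4]
gripper_width: 19.5
t 5.15 tcp [ 414.9 -313.7  114.9] yaw -4.83 tilt 0.87 F [ 0.8 -0.1 -2.4] w 19.5
shift cm [  1.19 -27.51   0.69] roll -7.53
```

View pics/w4.png

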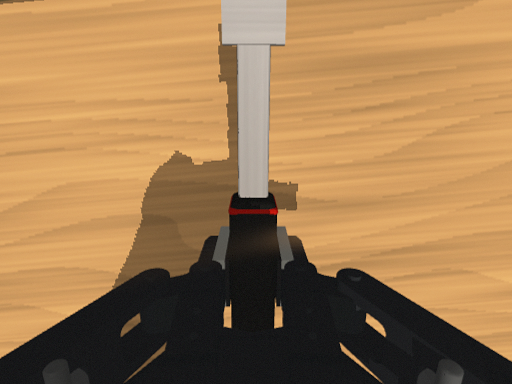

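```bash
python3 -m pendant '[[[0,0,0,-4],[0,0,0,-3.5],[0.5,-2.5,0,0],[0.6,-3.5,0,0],[0.6,-3.5,0,0],[0.6,-3.5,0,0],[0.6,-3.5,0,0],[0.6,-3.5,0,0],[0.5,-3,0,0],[0.3,-1.5,0,0],[0,0,0,0],[0,0,0,0]]]'
python3 - <<'E'
from h import *
go((450,-40.7,105),2.7)
s=bot.sense(); cv2.imwrite('pics/w5.png',bot.camera('wrist')); np.save('w5.npy',s,allow_pickle=True)
E
```

```text
t: 6.4
tool_pos: [437.5, -57.2, 101.6]
orientation: [3.134, 0.077, -0.017]
wrist_force: [0.6, -0.2, -2.7]
gripper_width: 19.6
t 6.4 tcp [437.5 -57.2 101.6] yaw 2.8 tilt 0.74 F [ 0.6 -0.2 -2.7] w 19.6
shift cm [ 1.33 -1.58 -0.36] roll 0.1
```

View pics/w5.png

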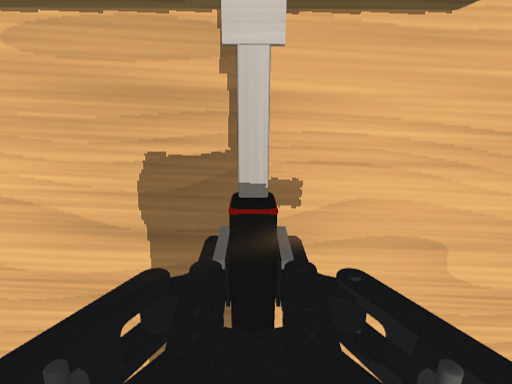

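The wrist view only shows the block's front edge at the top (row ~10) and the blade hides the slot. I'll move to the hover point and use the top and scene views, which show bar and slot together.

```bash
python3 -m pendant '[[[0.5,-0.7,0,0],[0.4,-0.6,0,0],[0.2,0,0,0],[0,0,0,0],[0,0,0,0]]]'
python3 - <<'E'
from h import *
go((450,-40.7,105),2.7)
t=bot.camera('top'); s=bot.camera('scene'); cv2.imwrite('pics/t6.png',t); cv2.imwrite('pics/s6.png',s)
crop(t,200,340,100,300,4,'pics/t6c.png'); crop(s,150,310,110,260,5,'pics/s6c.png')
E
```

```text
t: 6.95
tool_pos: [448.5, -46.3, 100.9]
orientation: [3.133, 0.065, -0.018]
wrist_force: [0.5, -0.2, -2.0]
gripper_width: 19.3
t 6.95 tcp [448.5 -46.3 100.9] yaw 2.38 tilt 0.79 F [ 0.5 -0.2 -2. ] w 19.3
shift cm [ 0.16 -0.55 -0.42] roll -0.32
```

View pics/t6c.png

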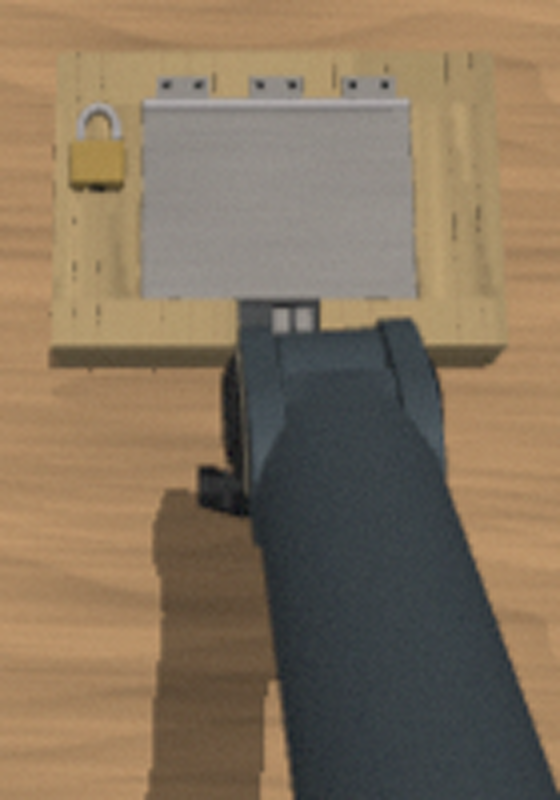

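View pics/s6c.png

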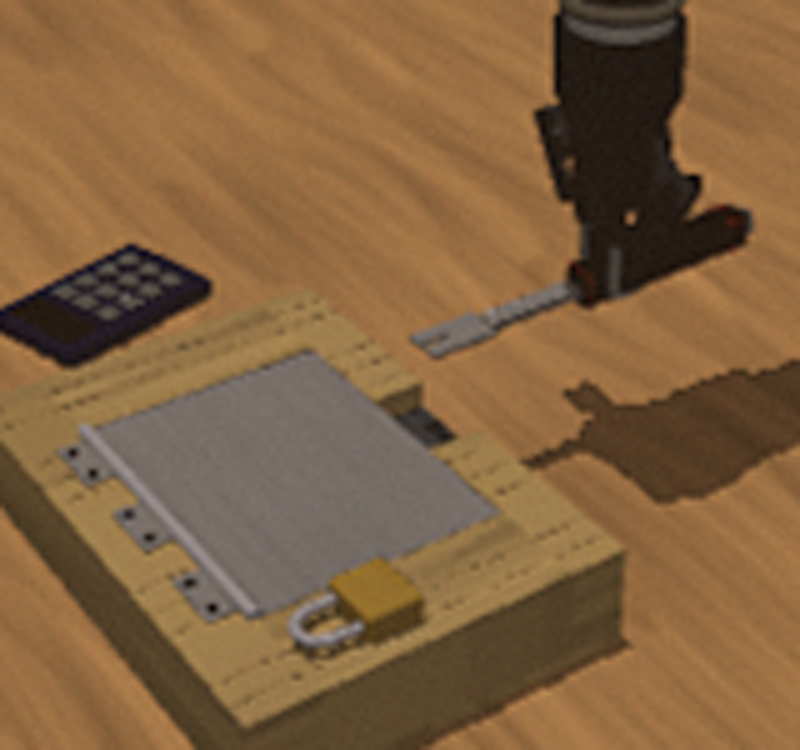

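Top view: the blade tip shows in the slot channel at crop (294,307), with the slot spanning columns 240–320. Scene view: tip at crop (425,345), and the bar is level.

```bash
python3 - <<'E'
from h import *
f=lambda c:full(c,4,200,100)
g=lambda c:full(c,5,150,110)
tip=onplane('top',f((294,307)),109); print('tip top',tip.round(1), 'pred', (np.array([448.5,-46.3])+139*np.array([np.cos(np.radians(2.4)),np.sin(np.radians(2.4))])).round(1))
for k,c in [('FL',(50,347)),('FR',(506,345)),('fFL',(141,298)),('fFR',(417,298)),('sL',(239,300)),('sR',(320,302)),('BL',(57,52)),('BR',(493,52))]: print(k,onplane('top',f(c),64).round(1))
# scene: triangulated tip and slot corners
for k,c,z in [('tip',(425,347),109),('slot back-right brim/ flap',(382,402),64),('slotfrontL(+y) brim',(487,434),64),('slot front right brim',(421,383),64),('fFR',(312,352),61),('fFL',(497,512),61),('FL',(623,550),64)]: print('scene',k,onplane('scene',g(c),z).round(1))
# intersect rays for the tip
o1,d1=ray('top',f((294,307)));o2,d2=ray('scene',g((425,347)))
A=np.stack([d1,-d2],1); x=np.linalg.lstsq(A,o2-o1,rcond=None)[0]; print((o1+d1*x[0]).round(1),(o2+d2*x[1]).round(1))
E
```

```text
tip top [589.4 -41.5 109. ] pred [587.4 -40.5]
FL [564.7 130.8  64. ]
FR [ 580.4 -197.7   64. ]
fFL [604.2  67.2  64. ]
fFR [ 612.9 -133.1   64. ]
sL [605.8  -3.9  64. ]
sR [606.9 -62.7  64. ]
BL [794.7 140.8  64. ]
BR [ 809.4 -189.    64. ]
scene tip [587.  -35.4 109. ]
scene slot back-right brim/ flap [604.1 -58.1  64. ]
scene slotfrontL(+y) brim [569.5   2.9  64. ]
scene slot front right brim [574.4 -63.   64. ]
scene fFR [ 611.1 -132.7   61. ]
scene fFL [602.1  64.2  61. ]
scene FL [565.8 131.2  64. ]
[589.5 -41.5 108.4] [585.4 -38.1 107. ]
```

```bash
sed -i "s/'F',s\['wrist/'barpitch',np.degrees(M[2,0]).round(2),'F',s['wrist/" h.py; python3 -m pendant '[[[0,-0.6,0,-0.2],[0,0,1,0],[0,0,1,0],[0,0,0,0],[0,0,0,0]]]'
python3 - <<'E'
from h import *
go((448.5,-39.8,45.5),2.6)
E
```

```text
t: 7.55
tool_pos: [447.2, -40.1, 78.7]
orientation: [3.133, 0.071, -0.02]
wrist_force: [0.1, -0.4, -3.1]
gripper_width: 19.3
t 7.55 tcp [447.2 -40.1  78.7] yaw 2.59 tilt 0.85 barpitch -0.74 F [ 0.1 -0.4 -3.1] w 19.3
shift cm [ 0.18 -0.05  3.32] roll -0.01
```

```bash
python3 -m pendant '[[[0,0,1,0],[0,0,1,0],[0,0,0.4,0],[0,0,0,0],[0,0,0,0]]]'
python3 - <<'E'
from h import *
go((448.5,-39.8,48.5),2.6)
t=bot.camera('top'); s=bot.camera('scene'); cv2.imwrite('pics/t7.png',t); cv2.imwrite('pics/s7.png',s)
crop(t,240,310,150,210,8,'pics/t7c.png'); crop(s,190,290,150,225,8,'pics/s7c.png')
E
```

```text
t: 8.05
tool_pos: [446.7, -40.5, 52.1]
orientation: [3.133, 0.07, -0.021]
wrist_force: [0.5, -0.0, -1.2]
gripper_width: 19.6
t 8.05 tcp [446.7 -40.5  52.1] yaw 2.57 tilt 0.89 barpitch -0.79 F [ 0.5 -0.  -1.2] w 19.6
shift cm [ 0.19 -0.06  0.36] roll -0.03
```

View pics/t7c.png

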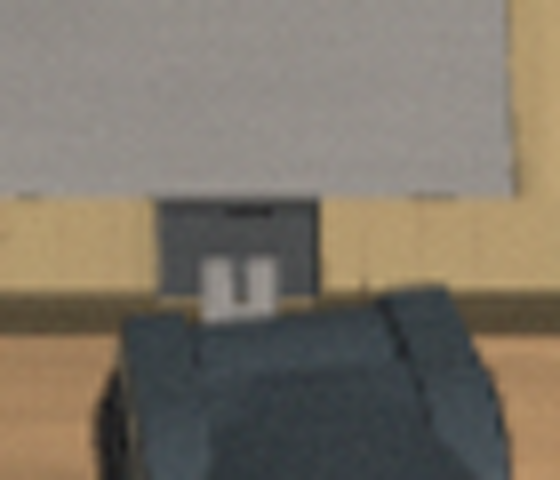

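View pics/s7c.png

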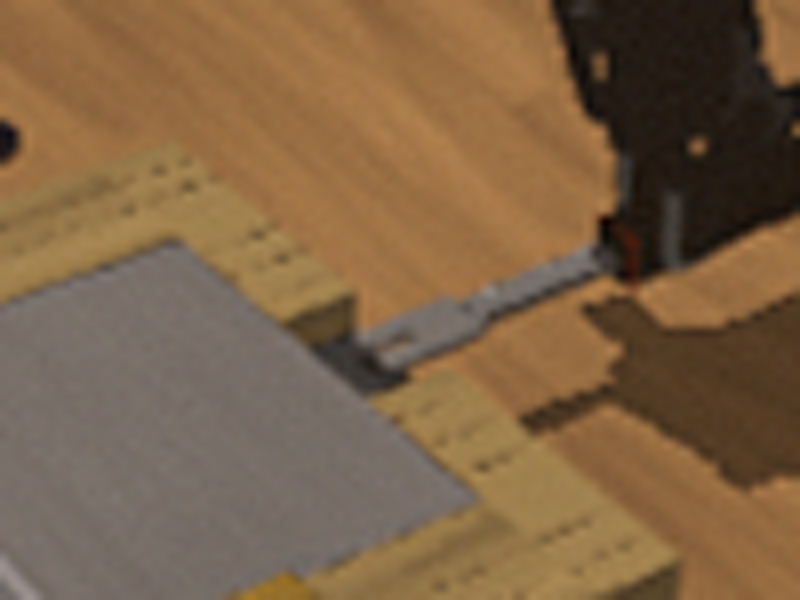

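The tip (239,258) is centred between the slot walls (158 and 320) and lies inside the channel, in front of the flap edge at row ~198. I'll triangulate its height.

```bash
python3 - <<'E'
from h import *
f=lambda c:full(c,8,240,150); g=lambda c:full(c,8,190,150)
o1,d1=ray('top',f((239,258)));o2,d2=ray('scene',g((378,352)))
A=np.stack([d1,-d2],1); x=np.linalg.lstsq(A,o2-o1,rcond=None)[0]; print((o1+d1*x[0]).round(1),(o2+d2*x[1]).round(1))
print(onplane('top',f((239,258)),57), onplane('top',f((238,198)),64), onplane('top',f((158,290)),64),onplane('top',f((320,293)),64))
# known reference at brim: slot corners
for z in (50,54,58,62): print(z, onplane('scene',g((378,352)),z).round(1))
E
```

```text
[586.5 -34.   60.1] [583.2 -31.2  59.1]
[587.36965579 -34.10526982  57.        ] [608.00245883 -32.73320544  64.        ] [572.28618416  -4.97360892  64.        ] [573.69446343 -63.36174114  64.        ]
50 [576.6 -42.4  50. ]
54 [579.5 -37.5  54. ]
58 [582.4 -32.6  58. ]
62 [585.3 -27.7  62. ]
```

```bash
python3 -m pendant '[[[0,0,0.3,0],[0,0,0,0],[1,0,0,0],[0,0,0,0]]]'
python3 -m pendant '[[[1,0,0,0],[0,0,0,0]]]'
python3 - <<'E'
from h import *
go((492,-38,48.5),2.6)
E
```

```text
t: 8.55
tool_pos: [458.6, -40.1, 49.9]
orientation: [3.133, 0.07, -0.016]
wrist_force: [-0.4, 0.9, -2.1]
gripper_width: 19.4
t: 8.75
tool_pos: [470.2, -39.5, 50.0]
orientation: [3.133, 0.07, -0.015]
wrist_force: [0.1, 0.7, -1.9]
gripper_width: 19.7
t 8.75 tcp [470.2 -39.5  50. ] yaw 2.56 tilt 0.69 barpitch -0.54 F [ 0.1  0.7 -1.9] w 19.7
shift cm [ 2.18 -0.06  0.13] roll -0.04
```

```bash
python3 -m pendant '[[[1,0,0,0],[0.9,0,0,0],[0,0,0,0],[0,0,0,0]]]'
python3 - <<'E'
from h import *
go((492,-38,48.5),2.6)
t=bot.camera('top'); s=bot.camera('scene'); cv2.imwrite('pics/t8.png',t); cv2.imwrite('pics/s8.png',s)
crop(t,240,310,150,210,8,'pics/t8c.png'); crop(s,190,290,150,225,8,'pics/s8c.png')
E
```

```text
t: 9.15
tool_pos: [491.4, -38.5, 49.6]
orientation: [3.133, 0.07, -0.015]
wrist_force: [-0.8, 0.7, -3.1]
gripper_width: 19.6
t 9.15 tcp [491.4 -38.5  49.6] yaw 2.56 tilt 0.69 barpitch -0.55 F [-0.8  0.7 -3.1] w 19.6
shift cm [ 0.06 -0.05  0.11] roll -0.04
```

View pics/t8c.png

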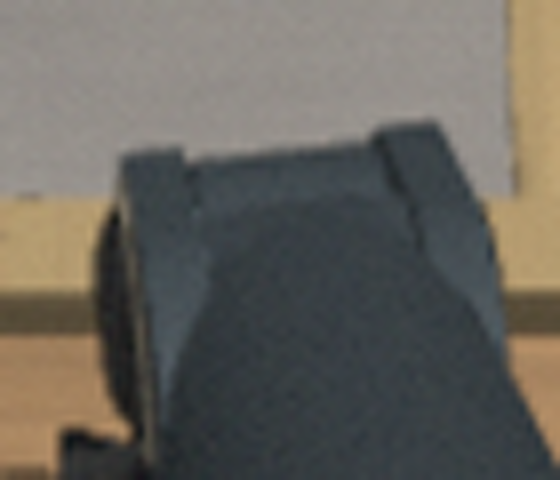

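View pics/s8c.png

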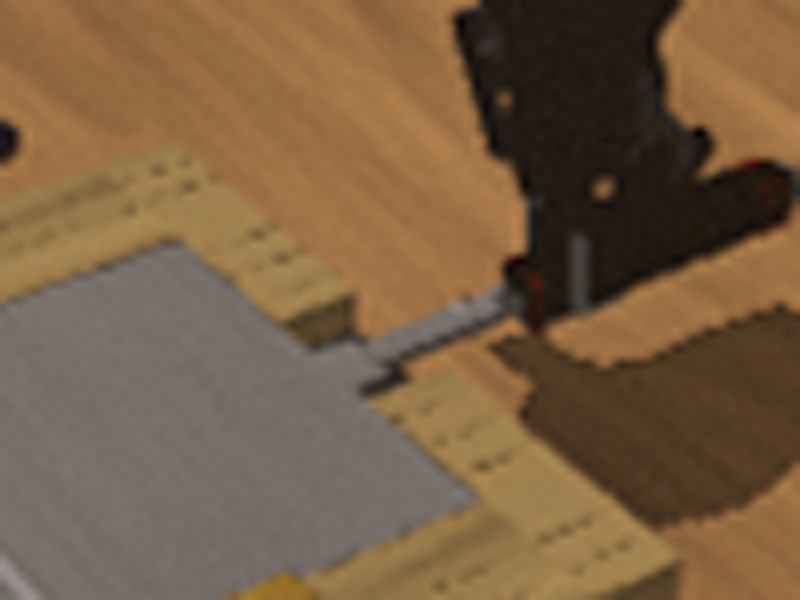

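The blade is under the flap: the scene view shows the shank entering the slot with the tip hidden, and the forces are small. Now I'll lift gently and watch how it responds.

```bash
python3 -m pendant '[[[0,0,-0.5,0],[0,0,-0.6,0],[0,0,-0.7,0],[0.1,0,-0.7,0],[0,0,0,0],[0,0,0,0]]]' - 120
python3 - <<'E'
from h import *
go((514,-37,141),2.6)
s=bot.camera('scene'); cv2.imwrite('pics/s9.png',s)
crop(s,170,290,130,225,6,'pics/s9c.png')
E
```

```text
t: 9.85
tool_pos: [490.2, -38.5, 76.4]
orientation: [3.133, 0.07, -0.02]
wrist_force: [1.3, -0.5, -5.4]
gripper_width: 19.6
t 9.85 tcp [490.2 -38.5  76.4] yaw 2.56 tilt 0.86 barpitch -0.74 F [ 1.3 -0.5 -5.4] w 19.6
shift cm [ 2.3   0.01 -6.49] roll -0.04
```

View pics/s9c.png

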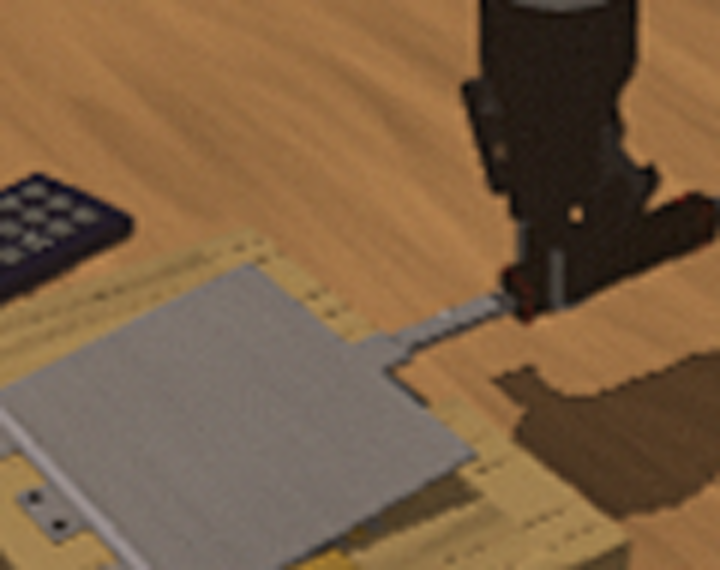

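The flap is rising on the blade, and the wrist carries about 5.4 N (the bar plus about 3 N). Continuing.

```bash
python3 -m pendant '[[[0.2,0,-0.7,0],[0.2,0,-0.7,0],[0.3,0,-0.7,0],[0.3,0,-0.7,0],[0.3,0,-0.7,0],[0.3,0,-0.7,0],[0,0,0,0],[0,0,0,0]]]'
python3 - <<'E'
from h import *
go((514,-37,141),2.6)
s=bot.camera('scene'); cv2.imwrite('pics/s10.png',s)
crop(s,170,290,110,225,6,'pics/s10c.png')
E
```

```text
t: 10.7
tool_pos: [504.2, -37.7, 120.6]
orientation: [3.132, 0.069, -0.035]
wrist_force: [-2.8, -0.9, -3.3]
gripper_width: 19.3
t 10.7 tcp [504.2 -37.7 120.6] yaw 2.53 tilt 1.36 barpitch -1.29 F [-2.8 -0.9 -3.3] w 19.3
shift cm [ 0.94 -0.01 -2.06] roll -0.07
```

View pics/s10c.png

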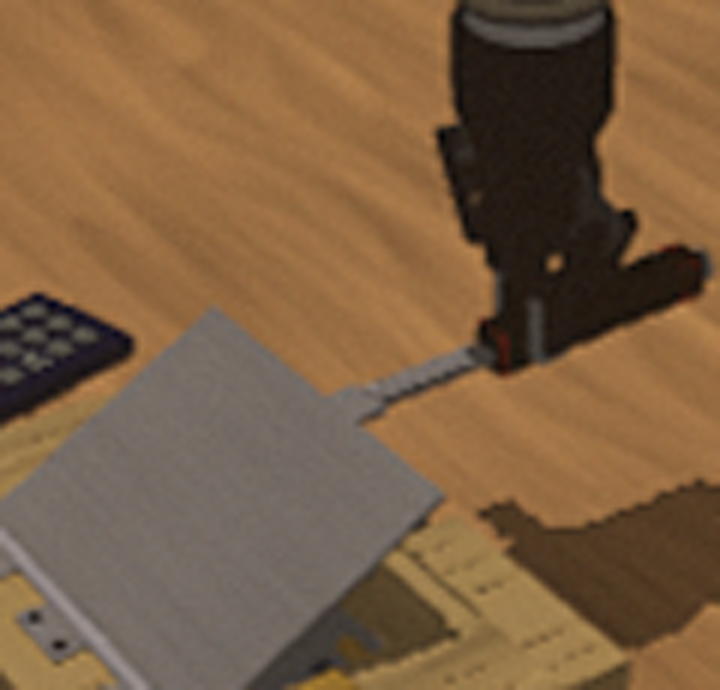

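```bash
cat >> h.py <<'E'
YAW=np.radians(2.6); C=np.array([687.3,-28.8,0]); U=np.array([np.cos(YAW),np.sin(YAW),0]); V=np.array([-np.sin(YAW),np.cos(YAW),0])
def flapang(n,uv,yb):
    """ray meets the plane block y = yb; angle and radius about the hinge (72,64)"""
    o,d=ray(n,uv); k=(yb-(o-C)@V)/(d@V); p=o+k*d
    x=72-(p-C)@U; z=p[2]-64
    return np.degrees(np.arctan2(z,x)).round(2),np.hypot(x,z).round(1)
E
python3 - <<'E'
from h import *
g6=lambda c:full(c,5,150,110)
print('shut',flapang('scene',g6((312,352)),-100),flapang('scene',g6((497,512)),100))
g=lambda c:full(c,6,170,110)
print('now',flapang('scene',g((212,308)),-100),flapang('scene',g((443,492)),100))
E
```

```text
shut (np.float64(-1.04), np.float64(152.6)) (np.float64(0.02), np.float64(150.6))
now (np.float64(28.25), np.float64(151.2)) (np.float64(29.33), np.float64(152.5))
```

```bash
python3 -m pendant '[[[0.3,0,-0.6,0],[0.3,0,-0.6,0],[0.3,0,-0.5,0],[0.1,0,-0.3,0],[0,0,0,0],[0,0,0,0],[0,0,0,0]]]'
python3 - <<'E'
from h import *
go((514,-37,141),2.6)
s=bot.camera('scene'); cv2.imwrite('pics/s11.png',s)
crop(s,170,290,100,225,6,'pics/s11c.png')
t=bot.camera('top'); cv2.imwrite('pics/t11.png',t)
crop(t,200,340,100,240,5,'pics/t11c.png')
E
```

```text
t: 11.45
tool_pos: [516.4, -37.0, 141.9]
orientation: [3.133, 0.069, -0.032]
wrist_force: [-0.1, 0.1, -4.7]
gripper_width: 19.5
t 11.45 tcp [516.4 -37.  141.9] yaw 2.53 tilt 1.27 barpitch -1.19 F [-0.1  0.1 -4.7] w 19.5
shift cm [-0.24 -0.01  0.09] roll -0.07
```

View pics/s11c.png

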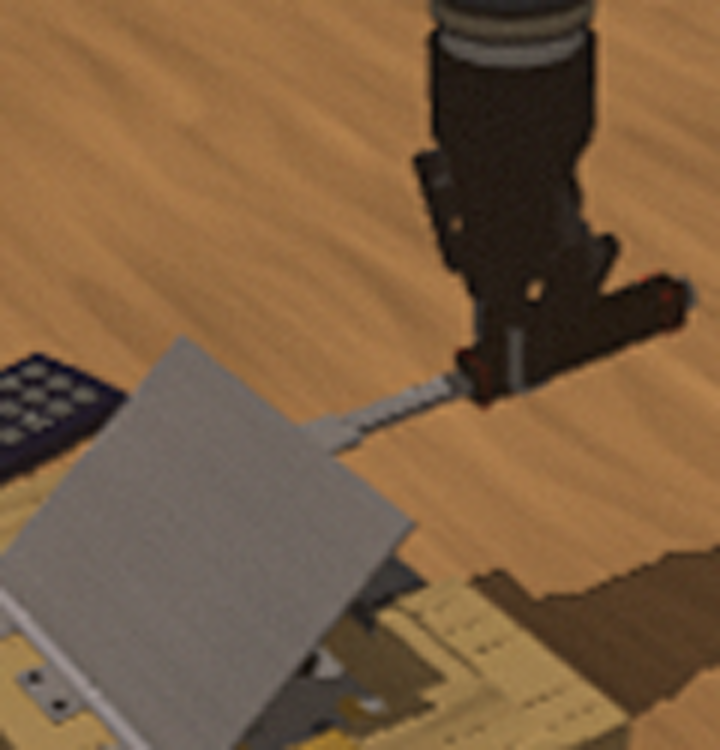

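View pics/t11c.png

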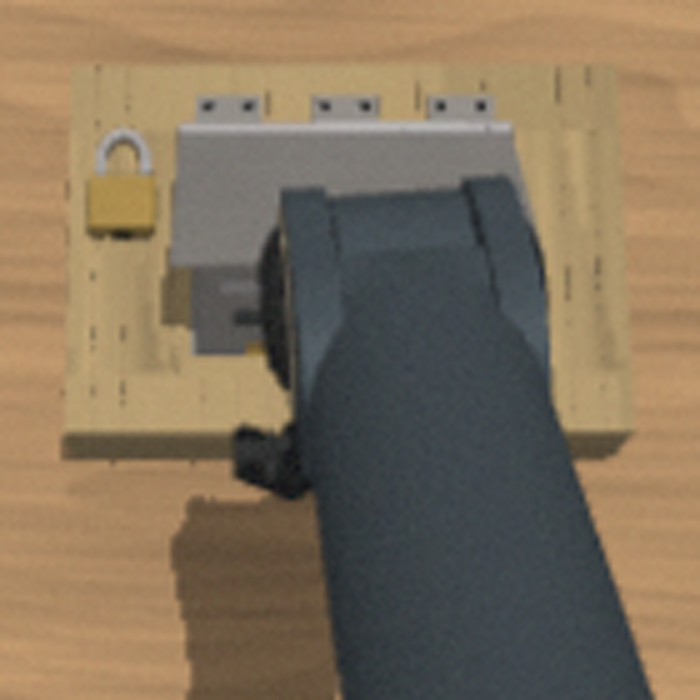

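```bash
python3 - <<'E'
from h import *
g=lambda c:full(c,6,170,100); f=lambda c:full(c,5,200,100); f6=lambda c:full(c,4,200,100)
print('now',flapang('scene',g((181,336)),-100),flapang('scene',g((414,522)),100))
# top: ray meets circle plane: corner y=+100 gives x,z ill-posed; use radius 152 instead, edge middle-left point
o,d=ray('top',f((171,263)))
from scipy.optimize import brentq
def h(k):
    p=o+k*d; return np.hypot(72-(p-C)@U,p[2]-64)-152
for a,b in [(0.8,0.95),(0.82,0.93),(840,960),(860,940)]:
    pass
zs=np.linspace(100,200,2001); ks=(zs-o[2])/d[2]; v=np.array([h(k) for k in ks]); i=np.argmin(abs(v)); p=o+ks[i]*d
print('top', zs[i], np.degrees(np.arctan2(p[2]-64,72-(p-C)@U)).round(2),'yb',((p-C)@V).round(1),'resid',v[i].round(2))
go((516,-37,142),2.5)
E
```

```text
now (np.float64(38.74), np.float64(151.0)) (np.float64(39.06), np.float64(152.3))
top 160.0 39.17 yb 98.9 resid -0.0
t 11.55 tcp [516.3 -37.  141.8] yaw 2.53 tilt 1.28 barpitch -1.2 F [-0.8  0.4 -4.8] w 19.9
shift cm [-0.03 -0.01 -0.02] roll 0.03
```

```bash
python3 -m pendant '[[[0,0,-0.15,0],[0,0,0,0],[0,0,0,0],[0,0,0,0],[0,0,0,0],[0,0,0,0],[0,0,0,0]]]'
python3 - <<'E'
from h import *
go((516,-37,142),2.5)
s=bot.camera('scene'); cv2.imwrite('pics/s12.png',s)
crop(s,170,290,100,225,6,'pics/s12c.png')
t=bot.camera('top'); cv2.imwrite('pics/t12.png',t)
crop(t,200,340,100,240,5,'pics/t12c.png')
s0=bot.sense(); cv2.imwrite('pics/w12.png',bot.camera('wrist')); np.save('w12.npy',s0,allow_pickle=True)
E
```

```text
t: 12.25
tool_pos: [515.9, -37.0, 142.9]
orientation: [3.133, 0.07, -0.034]
wrist_force: [-0.7, 0.9, -5.6]
gripper_width: 19.3
t 12.25 tcp [515.9 -37.  142.9] yaw 2.54 tilt 1.33 barpitch -1.26 F [-0.7  0.9 -5.6] w 19.3
shift cm [ 0.01 -0.    0.09] roll 0.04
```

View pics/s12c.png

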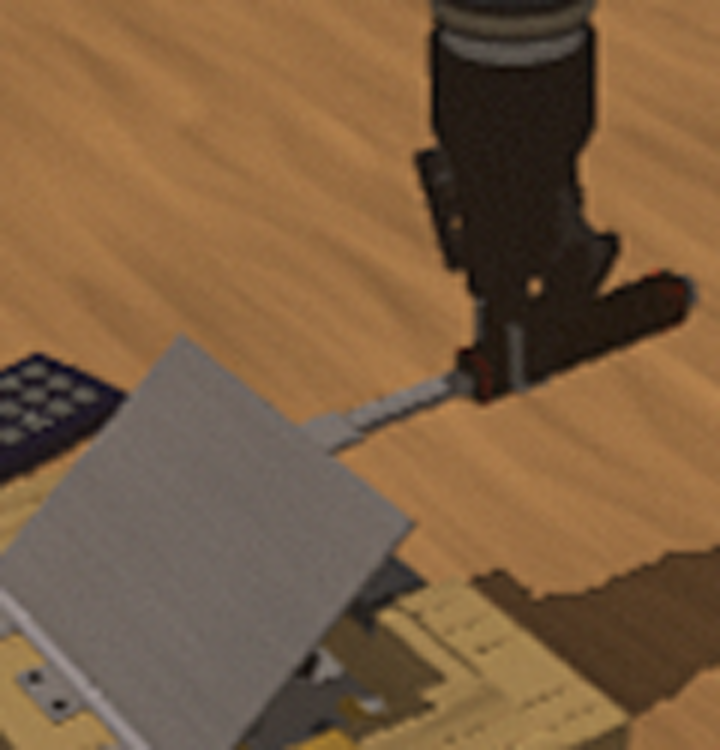

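View pics/w12.png

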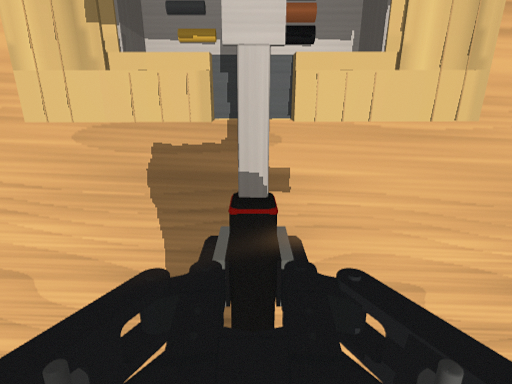

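View pics/t12c.png

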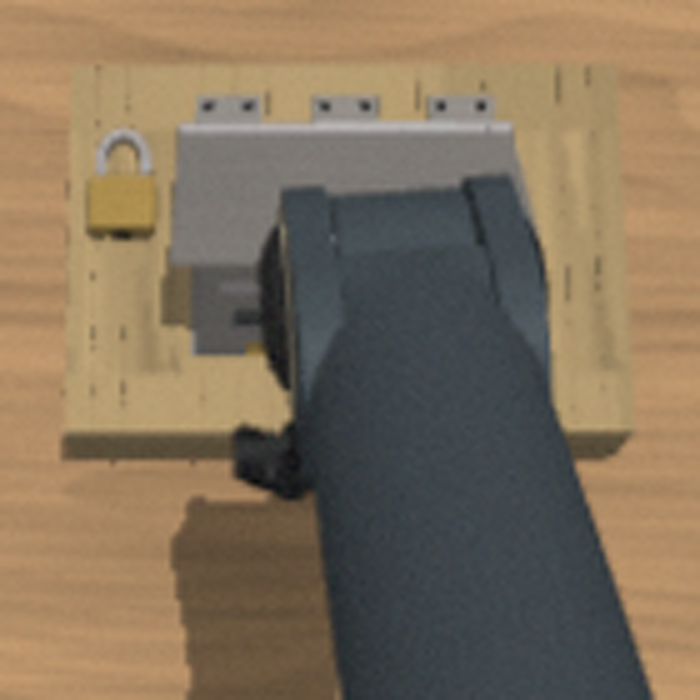

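The wrist view shows the bar unchanged in the grip (blade end still row 44, red ring row 211) and no slip. For a better angle I'll use line-fitted corners in the shut and raised pictures.

```bash
cat > ang.py <<'E'
from h import *
def lines(fn,a,b,horizontal=False):
    """sub-pixel edge between a and b (expected corner pixels): max of saturation gradient along the normal, line by cv2.fitLine"""
    im=cv2.imread(fn); S=cv2.GaussianBlur(cv2.cvtColor(im,cv2.COLOR_BGR2HSV)[:,:,1].astype(np.float32),(0,0),0.7)
    a=np.array(a,float);b=np.array(b,float);d=(b-a)/np.linalg.norm(b-a);n=np.array([-d[1],d[0]])
    pts=[];t=np.arange(-3.5,3.51,.1,dtype=np.float32)
    for f in np.linspace(.08,.92,60):
        p=a+f*(b-a)
        q=(p+t[:,None]*n).astype(np.float32)
        v=cv2.remap(S,q[:,0].reshape(1,-1),q[:,1].reshape(1,-1),cv2.INTER_CUBIC)[0]
        g=np.abs(np.gradient(v)); k=g.argmax()
        if g[k]>1.0 and 3<k<len(t)-4: pts.append(p+t[k]*n)
    vx,vy,x,y=cv2.fitLine(np.array(pts,np.float32),cv2.DIST_HUBER,0,.01,.01).ravel()
    return np.array([x,y]),np.array([vx,vy]),len(pts)
def inter(l,m):
    k=np.linalg.solve(np.stack([l[1],-m[1]],1),m[0]-l[0]); return l[0]+k[0]*l[1]
E
python3 - <<'E'
from ang import *
g6=lambda c:full(c,5,150,110); g=lambda c:full(c,6,170,100)
def run(fn,FR,FL,BR,BL,segs=None):
    fr=lines(fn,FR,FL); r=lines(fn,FR,BR); l=lines(fn,FL,BL)
    cR,cL=inter(fr,r),inter(fr,l)
    print(fn,fr[2],r[2],l[2],cR.round(2),cL.round(2),'guess',np.round(FR,1),np.round(FL,1),flapang('scene',cR,-100),flapang('scene',cL,100))
run('pics/s6.png',g6((312,352)),g6((497,512)),g6((100,428)),g6((270,610)))
run('pics/s12.png',g((181,336)),g((414,522)),g((8,555)),g((240,740)))
run('pics/s11.png',g((181,336)),g((414,522)),g((8,555)),g((240,740)))
E
```

```text
pics/s6.png 52 60 56 [211.75 179.4 ] [249.73 211.98] guess [212. 180.] [249. 212.] (np.float64(-0.1), np.float64(151.9)) (np.float64(-0.37), np.float64(153.1))
pics/s12.png 52 60 29 [199.42 154.89] [238.7  186.58] guess [199.8 155.6] [238.6 186.6] (np.float64(39.71), np.float64(152.0)) (np.float64(38.95), np.float64(152.5))
pics/s11.png 52 60 32 [199.46 154.9 ] [239.01 186.94] guess [199.8 155.6] [238.6 186.6] (np.float64(39.65), np.float64(152.0)) (np.float64(38.29), np.float64(152.3))
```

```bash
python3 - <<'E'
from h import *
go((516,-37,143),2.5)
print(bot.sense()['joint_vel'].round(4))
print(bot.job_done())
E
```

```text
t 12.4 tcp [515.9 -37.  143. ] yaw 2.54 tilt 1.33 barpitch -1.26 F [-0.4  0.2 -5.4] w 19.4
shift cm [ 0.01  0.   -0.  ] roll 0.04
[ 0.0006 -0.0003 -0.0005  0.001  -0.0007  0.0009  0.0012]
the job is handed in; nothing more can be done
None
```

I gripped the pry bar at its handle at 120 N and lowered the blade into the open-topped pry slot. I slid it about 24 mm under the flap's front edge, lifted the flap along its arc, and handed in at 12.4 s while still holding it open.

**Flap angle:** it is close to 40°, but the checks differ slightly. Line-fitted flap corners in the scene view gave 39.0° and 39.7°. The same method read about -0.24° with the flap shut, so my best estimate is about 39.6°. An earlier top-view check, taken before the last 1 mm lift, gave 39.2°. Working from the gripper pose gave 40.4°.

**Bar and gripper:** the bar sat at the same pixels in the gripper as when I picked it up, so it had not slipped. It ran well above the ash block's rim and the bench. The wrist carried a steady 5.4 N (bar plus flap load) with the joints at rest, and only the bar touched the flap.

**Other items:** the padlock lay where it had been in the last top view. I did not move near the bezel, door hinge or stay, but I did not measure them again at the end.

**Disagreements along the way:**
- The top and wrist cameras differed by about 5 mm on the bar's sideways position. I went with the wrist view.
- The gripper reads 19.4 mm on the handle, which is given as 22 mm. The hold was still firm.

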